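# Tip a mallet head into the sanding jig and flip the hold-down onto it

### The arm

A 7-joint arm with a two-finger parallel gripper is mounted at the origin on the work surface. World frame = base frame: x ahead of the robot, y to its left, z up, the work surface at z = 0. Lengths are in m, angles in rad, forces in N, time in s.
With the tool pointing down it reaches from about 0.4 to 0.875 m from the base axis. Payload 19.3 kg.
Tool frame: the origin (TCP) lies midway between the tips of the shut fingers; the grasp point (between the pads) lies 19 mm behind it; z points along the fingers, y is the line along which they close (so a half turn about z gives the same grasp; the last joint's range is limited). The gripper opens to 85 mm and grips with 20 to 120 N. Pads are 22 mm wide; open, the fingers measure 114 mm over their backs; the gripper's body (76 mm by 85 mm) begins 54 mm behind the grasp point. The pads swing forward as they close: fully open they stand 13 mm farther back than shut.
Start: joints at [1.173, 0.521, -0.036, 1.599, 0.021, 1.021, -0.113], TCP at [0.201, -0.592, 0.231] pointing down, gripper open.
Joint ranges: [-2.91, 2.91], [-0.3, 2.13], [-1.5, 1.42], [0.17, 2.43], [-1.26, 4.41], [0.16, 1.93], [-2.52, 2.52]. Speed limits (rad/s): [1.89, 1.89, 2.39, 2.39, 3.01, 3.01, 3.01].

### API

Orientations are given as [roll, pitch, yaw] about the fixed x, y, z axes, in that order (R = Rz(yaw) Ry(pitch) Rx(roll)).
In Python, from workcell import bot gives the robot as it stands.
- The arm moves only by the tool move_arm, never from a script. Its argument "moves" is a list that holds one entry, the list of rows, each a list of 7 numbers: the opening, from 0 (shut) to 1 (fully open), then the shift along the tool's x, y, z in units of 1000 mm (1.0 is 1000 mm), then the turn, a rotation vector about the tool's x, y, z in units of 2 pi rad (1.0 is 2 pi rad). A call has 1 to 5 rows; each row is the pose to reach, as a shift and turn from the pose commanded when the call began, along the tool's axes at that moment, turning the shorter way round; what a row does not reach only later rows make up. A row lasts 1/10 s, in which the tool goes at most 50 mm and 8.59 degrees, less where a joint would pass 70% of its speed; a pose out of reach is approached as far as the arm can. A call with a number of a shift or a turn outside -1 to 1 is refused whole. A call with a gripper value outside its range is refused whole. The fingers move at their own pace and stop on an object; "force" is the grip in N (left out, the last holds). Time passes only in rows, so rows that repeat a pose let the fingers close. It gives the time, the measured TCP pose, the force, the opening and the grip force at its end, in the units of the state.
- bot.observe(): the state, without advancing time (a new reading comes with each control period).
- bot.grab_frame(name): name is "scene" or "top" or "wrist"; returns the picture (420x560x3 uint8, red, green, blue); there is no depth.
- bot.camera_params(name): a dict with "vertical_fov" (degrees; the focal length in pixels is half the picture's height over the tangent of half this angle, whatever the lens; pixels are square), "cx", "cy" (the principal point, pixels), "R" (3x3) and "t" (3): a world point X has camera coordinates R X + t. Camera axes: x right, y down, z forward; pixel columns grow to the right and rows downward; lengths in m; the calibration is good to about 2 mm. The wrist camera is an equidistant fisheye: a pixel r from the principal point sees the ray r / f radians off the axis. A picture is of the moment at which its call begins: read the wrist's pose just before it. camera_params takes no time and is no camera call; for the wrist camera it gives the pose at the moment of the call.
- bot.job_done(): hands the job in; it is judged then, once.
The state is a dict: "clock": time; "qpos": joint angles; "qd": joint speeds; "joint_efforts": joint torques, N m; "position": TCP position; "tool_rot": TCP orientation; "force": force on the tool from outside, world axes, zero at the start; "moment": the same for the moment, N m; "grip_width": finger opening in m; "finger_force": force on a finger pad.
Only numpy, scipy, OpenCV 4.12 (cv2) and the standard library are available. Lean on these libraries where they do the work, as an engineer would, in place of code of your own. Each camera call takes 0.05 s, during which the arm holds its last target. There are 200 camera calls.

### The job

The wooden mallet head stands on end on the sanding jig: push it over towards the red stop so that it lies flat on the board, then push it along until its leading end is fully home and square against the stop, and last flip the blue hold-down arm over so that its pad rests on the wood. Do it all by pushing with the fingers: do not lift the mallet head off the board, and leave the bottle, tin and jar where they stand.

Things in the scene. Friction and masses are not known exactly. Their poses are not given: they have to be found in the camera images.
- jig: Fixed plywood board 340 (x) x 260 (y) x 18 mm on the bench, carrying the stop and the hold-down. Origin: centre of its underside, on the bench top; its x axis points from the mallet head towards the stop (away from the robot, within about 0.3 rad), y to the left, z up. The board's top is 18 mm above the bench.
- stop_face (a point): Centre of the near face (the one the wood is pushed against) of the red stop, 22 mm above the board; at (125, 0, 40) mm in the jig's frame. The stop is a fixed bar 160 mm wide along the jig's y, 30 mm deep in x, 35 mm high above the board.
- mallet_head: Loose dark wooden block 44 (own x) x 60 (own y) x 140 mm (own z), 0.2 to 0.4 kg, two brass bands. Starts standing on end on the board, about 220 mm before the stop, own x within about 0.12 rad of the jig's x. Origin: centre of the end it stands on. Pushed near its top along +x it pivots on its far lower edge, falls beyond 0.3 rad of tilt, and then lies 44 mm high.
- head_top (a point): Centre of the mallet head's upper end (140 mm from its origin along its own z). Once the head has fallen, this end lies some 40 to 80 mm short of the stop; it must finally touch the stop. Sliding the head along the board takes 1 to 7 N; the stop is rigid.
- head_mid (a point): Centre of the mallet head's volume.
- holddown (a joint): Arm angle, rad: 0 = level across the board, pad just on top of the lying mallet head; 1.57 = straight up. Starts at 1.75 to 2.05, leaning out to the jig's +y; end stops -0.08 and 2.1. The stiff hinge keeps it there; pushing it over towards the jig's -y takes 1 to 2 N at the tip, and it drops by its own weight from about 1.1 rad down.
- holddown_hinge (a point): Hinge axis of the hold-down, along the jig's x, between two blue cheeks (46 mm over all in x, 28 mm in y, their top 92 mm above the bench); at (60, 95, 78) mm in the jig's frame.
- holddown_tip (a point): End face centre of the blue arm, 126 mm from the hinge. The arm is a bar 24 mm wide (along the jig's x) and 12 mm thick; it is best pushed within 35 mm of this end, where the gripper's body stays clear of it.
- pad (a point): Black rubber pad, 24 mm across and 10 mm thick, on the underside of the arm, 95 mm from the hinge; this point: centre of its pressing face. With the arm level it is over the board's centre line.
- glue_bottle: Yellow glue bottle, 56 mm across, 160 mm high, to be left alone. Origin: centre of its underside.
- varnish_tin: Tin with a green label, 76 mm across, 100 mm high, to be left alone. Origin: centre of its underside.
- screw_jar: Amber glass jar with dark cap, 64 mm across, 85 mm high, to be left alone. Origin: centre of its underside.
There are look-alikes about, which are no part of the job. There is more than one size of the mallet_head; the one meant has the size given above.

How it is judged:
On the way, in this order (a step that is already met when the one before it is completed fails the run):
1. the mallet head lies flat on the board, its upper end towards the stop (angle between mallet_head's own z axis and vertical between 1.48 and 1.66 rad and angle between mallet_head's own x axis and vertical above 3 rad and height (world z) of head_mid between 0.034 and 0.046 m), for 0.2 s.
2. its leading end is home and square against the stop, with the hold-down still open (all of step 1 and x of head_top in the frame of jig above 0.121 m and angle between the z axis of mallet_head and the x axis of jig, either way round below 0.07 rad and y of head_top in the frame of jig between -0.06 and 0.06 m and value of joint holddown above 0.3 rad), for 0.2 s.
3. the hold-down's pad rests on the wood (value of joint holddown between -0.06 and 0.06 rad and contact force between holddown and mallet_head above 0.2 N), for 0.2 s.
At the end, for the whole second after the job is handed in: The mallet head lies flat on the board on a 60 mm wide face (within 0.09 rad), its former upper end within 4 mm of the stop's face, square to it within 0.07 rad and within 60 mm of the centre line; the hold-down is down (within 0.06 rad of level) with its pad pressing on the wood; all is at rest (all of step 1 and all of step 3 and x of head_top in the frame of jig above 0.121 m and angle between the z axis of mallet_head and the x axis of jig, either way round below 0.07 rad and y of head_top in the frame of jig between -0.06 and 0.06 m and linear speed of mallet_head below 0.02 m/s and velocity of joint holddown between -0.05 and 0.05 rad/s); the robot touches nothing.
It fails at once if the mallet head is lifted clear of the board (height (world z) of head_mid above 0.104 m or height (world z) of each of mallet_head, head_top above 0.058 m).
It fails at once if the glue bottle is shifted by more than 20 mm or tipped (distance of glue_bottle from where it was at the start of the episode above 0.02 m or angle between glue_bottle's own z axis and vertical above 0.3 rad).
It fails at once if the varnish tin is shifted by more than 20 mm or tipped (distance of varnish_tin from where it was at the start of the episode above 0.02 m or angle between varnish_tin's own z axis and vertical above 0.3 rad).
It fails at once if the screw jar is shifted by more than 20 mm or tipped (distance of screw_jar from where it was at the start of the episode above 0.02 m or angle between screw_jar's own z axis and vertical above 0.3 rad).
It also fails if it takes over 58 s, if anything falls off the work surface, if the arm or the gripper's body presses on something with over 40 N, if the wrist force passes 120 N, or if a joint passes its speed limit or range.

## Working session

There is one attempt and no reset: what is moved stays moved. The work goes in short steps, Python scripts to look and compute and a tool call to move; the robot and the scene stay as the last step left them, time stands still between calls to the robot, and variables do not carry over. Pictures are saved under pics/ and viewed, at most 10 in all, crops included, and the job is handed in when it is done.

Besides the shell and the picture viewer there is one more tool, called as name([rows], argument=value, ...), one row to a line, values as JSON. move_arm: Moves the arm, as the interface text tells. Shifts and turns lie within -1 to 1; 1 stands for 1000 mm of shift or 2 pi rad of turn. Its arguments: {"type":"object","properties":{"moves":{"type":"array"},"force":{"type":"number"}},"required":["moves"]}

```bash
mkdir -p pics
cat > h.py <<'E'
import numpy as np, cv2
from workcell import bot
def cam(n):
    p=bot.camera_params(n); return p, 210/np.tan(np.radians(p["vertical_fov"])/2)
def ray(n,u,v,z):
    p,f=cam(n); R=np.array(p["R"]);t=np.array(p["t"])
    d=np.array([(u-p["cx"])/f,(v-p["cy"])/f,1]); C=-R.T@t; d=R.T@d
    return C+d*(z-C[2])/d[2]
def proj(n,X):
    p,f=cam(n); c=np.array(p["R"])@np.array(X)+np.array(p["t"]); return np.array([p["cx"]+f*c[0]/c[2],p["cy"]+f*c[1]/c[2]])
def save(n,name):
    im=bot.grab_frame(n); cv2.imwrite("pics/"+name,im[:,:,::-1]); return im
E
python3 - <<'E'
from h import *
a=save("scene","s0.png");b=save("top","t0.png")
o=bot.observe();print(o)
for n in("scene","top"):
    p,f=cam(n);print(n,f,-np.array(p["R"]).T@np.array(p["t"]))
E
```

```text
{'clock': 0.1, 'qpos': array([ 1.17278439,  0.52195367, -0.03629541,  1.59993953,  0.02117571,
        1.0211064 , -0.11280576]), 'qd': array([ 5.62603751e-04, -2.32160802e-03,  1.06377293e-04,  1.33037475e-03,
        5.66430789e-05, -9.81673014e-05,  5.23633225e-04]), 'joint_efforts': array([ 1.66350841e-03, -9.28501081e+01,  1.98299780e+00, -3.70538414e+01,
        1.80333591e-02,  5.30199904e-03, -4.51711082e-05]), 'position': array([ 0.20109263, -0.59144875,  0.23078821]), 'tool_rot': array([-3.14057196e+00,  6.68998825e-05,  3.27754549e-01]), 'force': array([0.03920147, 0.10842841, 0.22328072]), 'moment': array([0.0130213 , 0.00971796, 0.01547946]), 'finger_force': 0.0, 'grip_width': 0.0857126654927084}
scene 398.8946185107826 [0.95488632 0.2875052  0.88538891]
top 477.47794126643606 [0.30116934 0.05448855 1.23277421]
```

View pics/s0.png

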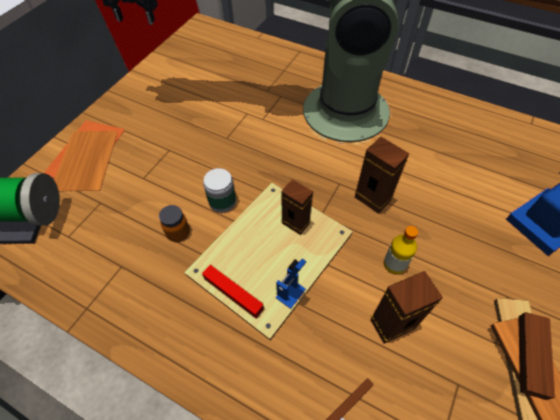

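View pics/t0.png

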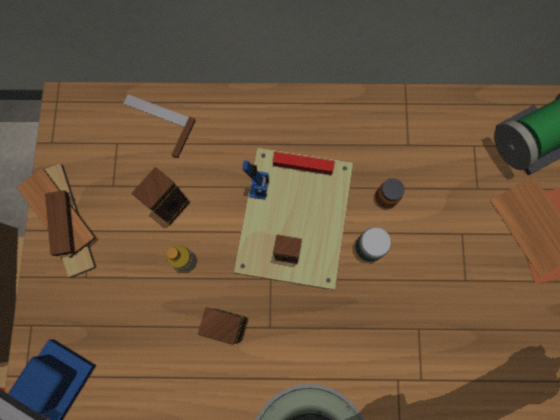

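Three dark blocks could be the head. They are at scene (297,207), (382,175) and (407,307), or in the top view (288,248), (222,325) and (160,195). Only the first stands on the jig board, about 220 mm before the red stop, and it is the smallest. I'll measure it together with the jig and confirm in one crop.

Run:
```python
from h import *
im=cv2.imread("pics/t0.png"); hsv=cv2.cvtColor(im,cv2.COLOR_BGR2HSV)
m=((hsv[...,0]<6)|(hsv[...,0]>174))&(hsv[...,1]>200)&(hsv[...,2]>130)
m=m.astype(np.uint8); m[:140]=0;m[190:]=0;m[:,:260]=0;m[:,345:]=0
r=cv2.minAreaRect(cv2.findNonZero(m));print("stop",r)
P=[ray("top",*q,0.053) for q in cv2.boxPoints(r)];print(np.round(P,3))
b=cv2.inRange(hsv,(18,40,120),(35,160,255)); b[:140]=0;b[300:]=0;b[:,:225]=0;b[:,365:]=0
c=max(cv2.findContours(b,0,2)[0],key=cv2.contourArea);r=cv2.minAreaRect(c);print("board",r)
Q=[ray("top",*q,0.018) for q in cv2.boxPoints(r)];print(np.round(Q,3),np.round(np.mean(Q,0),4))
print([round(np.linalg.norm(Q[i]-Q[i-1]),3) for i in range(4)])
for n,u,v,z in[("bottle",176,253,.16),("tin",375,242,.1),("jar",393,190,.085)]:print(n,ray("top",u,v,z).round(3))
s=cv2.imread("pics/s0.png")[160:340,180:360]
t=im[140:300,225:405]
o=np.hstack([cv2.resize(s,(400,400),interpolation=2),cv2.resize(t,(400,400*160//180),interpolation=2) if 0 else cv2.resize(im[140:320,225:405],(400,400),interpolation=2)])
cv2.imwrite("pics/c0.png",o)
```

```text
stop ((303.4194641113281, 161.5436248779297), (56.970787048339844, 8.353273391723633), 8.426969528198242)
[[ 0.697  0.092  0.053]
 [ 0.72   0.089  0.053]
 [ 0.698 -0.057  0.053]
 [ 0.676 -0.054  0.053]]
board ((294.4189147949219, 217.4864959716797), (102.5849609375, 128.06680297851562), 9.462321281433105)
[[ 0.414  0.194  0.018]
 [ 0.753  0.148  0.018]
 [ 0.707 -0.123  0.018]
 [ 0.373 -0.062  0.018]] [0.5617 0.0392 0.018 ]
[np.float64(0.259), np.float64(0.342), np.float64(0.275), np.float64(0.339)]
bottle [0.443 0.309 0.16 ]
tin [ 0.481 -0.153  0.1  ]
jar [ 0.614 -0.204  0.085]
```

View pics/c0.png

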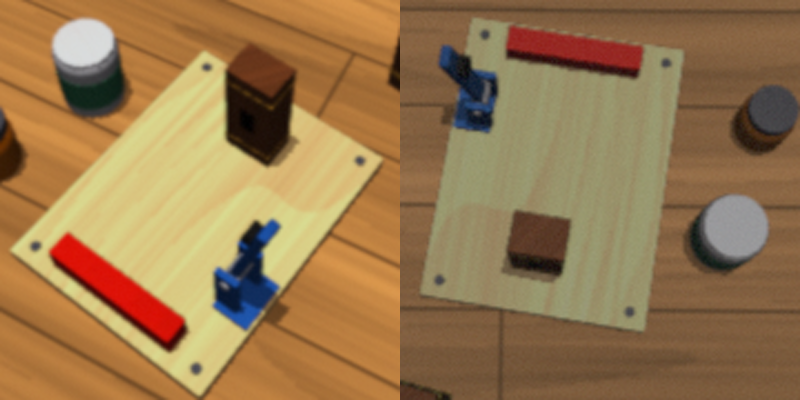

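The crop shows the head standing at scene crop (262,100), top crop (540,245), with a 44x60-like top. The stop is in the lower left of the scene view and the blue arm leans outward. Next I fit the jig and head poses from the corners.

```bash
cat >> h.py <<'E'
from scipy.optimize import least_squares
def pose(p,L):
    c,s=np.cos(p[2]),np.sin(p[2]); L=np.atleast_2d(L)
    return np.c_[p[0]+c*L[:,0]-s*L[:,1],p[1]+s*L[:,0]+c*L[:,1],L[:,2]]
def fit(obs,x0):
    f=lambda p:np.concatenate([proj(n,pose(p,L)[0])-q for n,L,q in obs])
    r=least_squares(f,x0); return r.x,r.fun.round(1)
E
python3 - <<'E'
from h import *
S=lambda x,y:np.array([180+x*.45,160+y*.45]); T=lambda x,y:np.array([225+(x-400)*.45,140+y*.45])
B=[(.17,.13,.018),(.17,-.13,.018),(-.17,-.13,.018),(-.17,.13,.018)]
o=[("top",L,T(*q)) for L,q in zip(B,[(472,17),(683,48),(645,330),(420,294)])]
o+=[("scene",L,S(*q)) for L,q in zip(B,[(200,398),(12,250),(205,52),(382,160)])]
j,r=fit(o,[.56,.04,-.15]);print("jig",j.round(4),r)
H=[(.022,.03,.158),(.022,-.03,.158),(-.022,-.03,.158),(-.022,.03,.158)]
o=[("top",L,T(*q)) for L,q in zip(H,[(515,211),(571,220),(565,259),(509,247)])]
o+=[("scene",L,S(*q)) for L,q in zip(H,[(270,96),(227,71),(252,46),(295,70)])]
m,r=fit(o,[.4,.05,-.15]);print("head",m.round(4),r)
R=np.array([[np.cos(j[2]),-np.sin(j[2])],[np.sin(j[2]),np.cos(j[2])]])
print("head in jig",R.T@(m[:2]-j[:2]),m[2]-j[2])
for a in(1.75,1.85,1.95,2.05):
    X=pose(j,[.06,.095+-.126*np.cos(a),.078+.126*np.sin(a)])[0]
    print(a,X.round(3),(proj("scene",X)-[180,160])/.45,(proj("top",X)-[225,140])/.45+[400,0])
print("hinge",pose(j,[.06,.095,.078]),"stop",pose(j,[.125,0,.04]))
E
```

```text
jig [ 0.5624  0.0402 -0.1533] [-1.1 -0.9 -0.  -0.1 -0.8  0.2 -1.  -0.3 -0.3 -0.4 -1.5 -0.  -0.9 -1.3
  0.7 -1.2]
head [ 0.4631  0.0573 -0.1688] [-0.9 -1.6 -0.2 -1.  -0.8  0.3 -1.7  1.1  0.1  0.6 -1.8 -1.4 -1.4 -2.2
  0.4 -0.3]
head in jig [-0.10068247  0.00180868] -0.015521376249158558
1.75 [0.64  0.147 0.202] [260.29133256 223.36916706] [451.22740542  54.54728157]
1.85 [0.641 0.159 0.199] [271.84375741 232.63976095] [439.63660966  53.5948496 ]
1.95 [0.643 0.171 0.195] [283.0498032  242.34918427] [428.56980296  53.07270505]
2.05 [0.645 0.182 0.19 ] [293.74617911 252.35798424] [418.16519011  52.98242572]
hinge [[0.63615415 0.12488376 0.078     ]] stop [[0.68588777 0.02107351 0.04      ]]
```

move_arm([
  [[0.4,0.299,-0.259,-0.02,0,0,0.0766],[0.4,0.299,-0.259,-0.02,0,0,0.0766],[0.4,0.299,-0.259,-0.02,0,0,0.0766],[0.4,0.299,-0.259,-0.02,0,0,0.0766],[0.4,0.299,-0.259,-0.02,0,0,0.0766]],
])

```text
clock: 0.6
position: [0.3261, -0.3773, 0.2437]
tool_rot: [-3.142, 0.0, -0.156]
force: [0.9, -0.4, 0.4]
grip_width: 0.0343
finger_force: 0.0
```

```bash
cat >> h.py <<'E'
from scipy.spatial.transform import Rotation as Ro
J=np.array([.5624,.0402,-.1533])
def go(jx,jy,z,yaw=J[2],roll=np.pi,pitch=0):
    o=bot.observe(); X=pose(J,[jx,jy,z])[0]; R=Ro.from_euler("xyz",o["tool_rot"])
    T=Ro.from_euler("xyz",[roll,pitch,yaw])
    print("world",X.round(3),"shift",R.inv().apply(X-o["position"]).round(4),"turn",((R.inv()*T).as_rotvec()/2/np.pi).round(4))
def st():
    o=bot.observe(); d=o["position"]-[J[0],J[1],0]; c,s=np.cos(J[2]),np.sin(J[2])
    print("t",o["clock"],"pos",o["position"].round(4),"jig",np.round([c*d[0]+s*d[1],-s*d[0]+c*d[1]],4),"rot",o["tool_rot"].round(3),"F",o["force"].round(2),"w",o["grip_width"],"q",o["qpos"].round(2))
E
python3 -c "
from h import *
st();go(-.165,.002,.23)"
```

```text
t 0.6 pos [ 0.3261 -0.3773  0.2437] jig [-0.1697 -0.4487] rot [-3.142  0.    -0.156] F [ 0.89 -0.43  0.42] w 0.03430343796327949 q [ 0.73  0.31  0.01  1.91 -0.    0.92 -0.98]
world [0.4   0.067 0.23 ] shift [ 0.0038 -0.4507  0.0137] turn [-0.      0.     -0.0004]
```

move_arm([
  [[0.4,0.004,-0.24,0.0,0,0,0],[0.4,0.004,-0.24,0.0,0,0,0],[0.4,0.004,-0.24,0.0,0,0,0],[0.4,0.004,-0.24,0.0,0,0,0],[0.4,0.004,-0.24,0.0,0,0,0]],
])

```text
clock: 1.1
position: [0.3661, -0.1402, 0.2438]
tool_rot: [-3.142, -0.0, -0.152]
force: [1.1, 0.4, 0.2]
grip_width: 0.0342
finger_force: 0.0
```

move_arm([
  [[0.4,0,-0.211,0.0,0,0,0],[0.4,0,-0.211,0.0,0,0,0],[0.4,0,-0.211,0.0,0,0,0],[0.4,0,-0.211,0.0,0,0,0],[0.4,0,-0.211,0.0,0,0,0]],
])

```text
clock: 1.6
position: [0.3987, 0.0706, 0.2439]
tool_rot: [-3.14, -0.0, -0.148]
force: [0.4, -1.9, 0.6]
grip_width: 0.0342
finger_force: 0.0
```

```bash
python3 -c "
from h import *
st();go(-.165,.002,.14)"
```

```text
t 1.6 pos [0.3987 0.0706 0.2439] jig [-0.1664  0.0051] rot [-3.14  -0.    -0.148] F [ 0.41 -1.93  0.55] w 0.03424675988955494 q [-0.    0.17 -0.35  2.11  0.07  0.88 -2.12]
world [0.4   0.067 0.14 ] shift [0.0014 0.0032 0.1039] turn [-0.0003 -0.0001  0.0008]
```

move_arm([
  [[0.4,0.001,0.003,0.03,0,0,0],[0.4,0.001,0.003,0.065,0,0,0],[0.4,0.001,0.003,0.1,0,0,0.001],[0.4,0.001,0.003,0.104,0,0,0.001],[0.4,0.001,0.003,0.104,0,0,0.001]],
])

```text
clock: 2.1
position: [0.3987, 0.0626, 0.1398]
tool_rot: [3.141, 0.002, -0.16]
force: [-0.2, -0.1, 1.2]
grip_width: 0.0343
finger_force: 0.0
```

```bash
python3 -c "
from h import *
st();go(-.12,.002,.14)"
```

```text
t 2.1 pos [0.3987 0.0626 0.1398] jig [-0.1652 -0.0029] rot [ 3.141e+00  2.000e-03 -1.600e-01] F [-0.17 -0.11  1.2 ] w 0.03430479195194509 q [-0.04  0.34 -0.31  2.23  0.18  0.6  -2.22]
world [0.444 0.061 0.14 ] shift [ 0.0452 -0.0052 -0.0003] turn [ 0.0001  0.0003 -0.001 ]
```

move_arm([
  [[0.4,0.012,-0.005,0,0,0,-0.001],[0.4,0.022,-0.005,0,0,0,-0.001],[0.4,0.03,-0.005,0,0,0,-0.001],[0.4,0.037,-0.005,0,0,0,-0.001],[0.4,0.044,-0.005,0,0,0,-0.001]],
])

```text
clock: 2.6
position: [0.444, 0.0604, 0.14]
tool_rot: [-3.142, -0.0, -0.154]
force: [-0.5, 0.9, -0.4]
grip_width: 0.0347
finger_force: 0.2
```

```bash
python3 -c "
from h import *
st()"
```

```text
t 2.6 pos [0.444  0.0604 0.14  ] jig [-0.1201  0.0019] rot [-3.142 -0.    -0.154] F [-0.52  0.93 -0.36] w 0.034676640067907334 q [-0.03  0.4  -0.3   2.12  0.19  0.64 -2.19]
```

Light contact is felt, so I go on pushing it over.

move_arm([
  [[0.4,0.008,0,0,0,0,0],[0.4,0.016,0,0,0,0,0],[0.4,0.024,0,0,0,0,0],[0.4,0.03,0,0,0,0,0],[0.4,0.034,0,0,0,0,0]],
])

```text
clock: 3.1
position: [0.4774, 0.0554, 0.1397]
tool_rot: [-3.142, 0.0, -0.154]
force: [-0.6, -0.3, 0.6]
grip_width: 0.0338
finger_force: 0.0
```

move_arm([
  [[0.4,0.004,0,0,0,0,0],[0.4,0.006,0,0,0,0,0],[0.4,0.006,0,0,0,0,0],[0.4,0.006,0,0,0,0,0],[0.4,0.006,0,0,0,0,0]],
])

```text
clock: 3.6
position: [0.4826, 0.0546, 0.1398]
tool_rot: [3.142, 0.0, -0.153]
force: [1.1, -0.6, -0.4]
grip_width: 0.0341
finger_force: 0.0
```

```bash
python3 -c "
from h import *
st();a=save('scene','s1.png');b=save('top','t1.png')
o=np.hstack([cv2.resize(a[160:340,180:360],(400,400),interpolation=2),cv2.resize(b[140:320,225:405],(400,400),interpolation=2)])
cv2.imwrite('pics/c1.png',o[:,:,::-1])"
```

```text
t 3.6 pos [0.4826 0.0546 0.1398] jig [-0.081  0.002] rot [ 3.142  0.    -0.153] F [ 1.05 -0.62 -0.45] w 0.034122662472355604 q [-0.01  0.45 -0.29  2.03  0.2   0.69 -2.15]
```

View pics/c1.png

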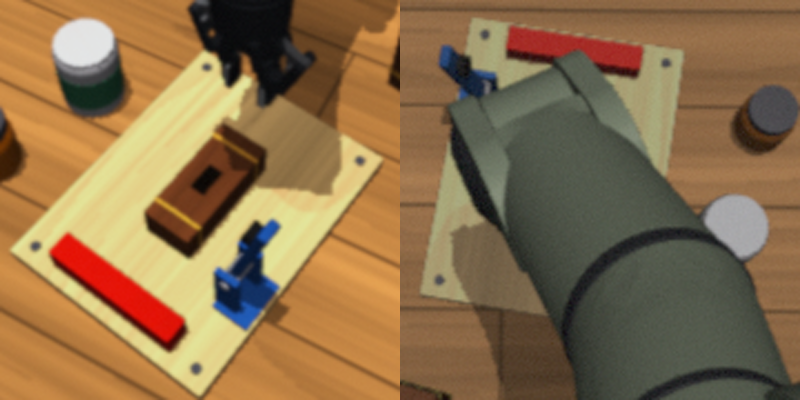

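The head lies flat, with its leading end around crop (147,210)-(190,245), roughly square and about 60 mm short of the stop. I'll fit it and compute the next move.

Run:
```python
from h import *
S=lambda x,y:np.array([180+x*.45,160+y*.45])
H=[(0,.03,.062),(0,-.03,.062),(-.14,-.03,.062),(-.14,.03,.062)]
o=[("scene",L,S(*q)) for L,q in zip(H,[(190,240),(147,209),(222,124),(266,155)])]
m,r=fit(o,[.6,.03,-.15]);c,s=np.cos(J[2]),np.sin(J[2]);d=m[:2]-J[:2]
print("lead end",m,"jig",c*d[0]+s*d[1],-s*d[0]+c*d[1],m[2]-J[2],r)
go(-.13,.002,.14);go(-.13,.002,.032)
```

```text
lead end [ 0.62510719  0.03444048 -0.15604349] jig 0.06285127588131567 0.003883424135130524 -0.0027434930485927267 [-0.7  1.5 -1.6  1.2  1.2 -0.9  1.2 -2.3]
world [0.434 0.062 0.14 ] shift [-0.049   0.0001 -0.0002] turn [-0.  0. -0.]
world [0.434 0.062 0.032] shift [-4.900e-02  1.000e-04  1.078e-01] turn [-0.  0. -0.]
```

move_arm([
  [[0.4,-0.03,-0.001,0,0,0,0],[0.4,-0.05,-0.001,0,0,0,0],[0.4,-0.05,-0.001,0.03,0,0,0],[0.4,-0.05,-0.001,0.06,0,0,0],[0.4,-0.05,-0.001,0.08,0,0,0]],
])

```text
clock: 4.2
position: [0.4331, 0.0631, 0.0585]
tool_rot: [3.142, 0.001, -0.153]
force: [0.6, 0.1, 0.1]
grip_width: 0.034
finger_force: 0.0
```

move_arm([
  [[0.4,0,0,0.014,0,0,0],[0.4,0,0,0.024,0,0,0],[0.4,0,0,0.027,0,0,0],[0.4,0,0,0.027,0,0,0]],
])

```text
clock: 4.6
position: [0.4335, 0.0632, 0.0328]
tool_rot: [3.141, 0.0, -0.153]
force: [0.1, -0.1, 0.4]
grip_width: 0.0341
finger_force: 0.0
```

```bash
python3 -c "
from h import *
st();go(-.09,.004,.033);go(-.03,.004,.033)"
```

```text
t 4.6 pos [0.4335 0.0632 0.0328] jig [-0.1309  0.0031] rot [ 3.141  0.    -0.153] F [ 0.13 -0.13  0.41] w 0.03408316123574874 q [-0.13  0.6  -0.2   2.21  0.32  0.36 -2.31]
world [0.474 0.058 0.033] shift [ 0.0409 -0.0009 -0.0002] turn [ 0.  0. -0.]
world [0.533 0.049 0.033] shift [ 0.1009 -0.0009 -0.0003] turn [ 0.  0. -0.]
```

move_arm([
  [[0.4,0.025,-0.001,0,0,0,0],[0.4,0.04,-0.001,0,0,0,0],[0.4,0.05,-0.001,0,0,0,0],[0.4,0.06,-0.001,0,0,0,0],[0.4,0.07,-0.001,0,0,0,0]],
])

```text
clock: 5.1
position: [0.5031, 0.0533, 0.033]
tool_rot: [3.141, 0.0, -0.153]
force: [-3.2, -0.2, 2.3]
grip_width: 0.034
finger_force: 1.3
```

move_arm([
  [[0.4,0.007,0,0,0,0,0],[0.4,0.014,0,0,0,0,0],[0.4,0.021,0,0,0,0,0],[0.4,0.025,0,0,0,0,0],[0.4,0.027,0,0,0,0,0]],
])

```text
clock: 5.6
position: [0.5298, 0.0493, 0.0327]
tool_rot: [-3.142, 0.0, -0.154]
force: [-2.9, 0.4, 1.3]
grip_width: 0.0344
finger_force: 1.3
```

```bash
python3 -c "
from h import *
st()"
```

```text
t 5.6 pos [0.5298 0.0493 0.0327] jig [-0.0336  0.004 ] rot [-3.142  0.    -0.154] F [-2.87  0.35  1.31] w 0.03439159840600839 q [-0.03  0.68 -0.24  1.97  0.3   0.52 -2.2 ]
```

Sliding takes about 3 N. I'll creep forward until the force rises.

move_arm([
  [[0.4,0.001,0,0,0,0,0],[0.4,0.002,0,0,0,0,0],[0.4,0.003,0,0,0,0,0],[0.4,0.004,0,0,0,0,0],[0.4,0.005,0,0,0,0,0]],
])

```text
clock: 6.1
position: [0.5345, 0.0486, 0.0327]
tool_rot: [-3.142, 0.0, -0.153]
force: [-1.5, 0.5, -0.9]
grip_width: 0.0344
finger_force: 0.6
```

move_arm([
  [[0.4,0.001,0,0,0,0,0],[0.4,0.002,0,0,0,0,0],[0.4,0.002,0,0,0,0,0]],
])

```text
clock: 6.4
position: [0.5367, 0.0482, 0.0328]
tool_rot: [-3.141, -0.0, -0.154]
force: [0.2, -0.1, 0.0]
grip_width: 0.0343
finger_force: 0.1
```

move_arm([
  [[0.4,0.001,0,0,0,0,0],[0.4,0.002,0,0,0,0,0],[0.4,0.002,0,0,0,0,0]],
])

```text
clock: 6.7
position: [0.5369, 0.0481, 0.0326]
tool_rot: [3.141, 0.003, -0.153]
force: [-11.9, 1.8, 8.2]
grip_width: 0.0347
finger_force: 5.8
```

move_arm([
  [[0.4,0.001,0,0,0,0,0],[0.4,0.002,0,0,0,0,0],[0.4,0.002,0,0,0,0,0]],
])

```text
clock: 7.0
position: [0.5369, 0.048, 0.0323]
tool_rot: [3.14, 0.006, -0.153]
force: [-23.0, 4.7, 16.5]
grip_width: 0.0346
finger_force: 11.9
```

The rise to 23 N shows it is home. I back off, raise and look.

move_arm([
  [[0.4,-0.01,0,0,0,0,0],[0.4,-0.03,0,0,0,0,0],[0.4,-0.03,0,-0.05,0,0,0],[0.2,-0.03,0,-0.1,0,0,0],[0,-0.03,0,-0.15,0,0,0]],
])

```text
clock: 7.5
position: [0.5104, 0.0523, 0.1847]
tool_rot: [-3.141, -0.0, -0.153]
force: [0.9, -0.8, -0.1]
grip_width: 0.0059
finger_force: 0.0
```

move_arm([
  [[0,0,0,-0.05,0,0,-0.02],[0,0,0,-0.1,0,0,-0.04],[0,0,0,-0.1,0,0,-0.06],[0,0,0,-0.1,0,0,-0.08],[0,0,0,-0.1,0,0,-0.1]],
])

```text
clock: 8.0
position: [0.5109, 0.0521, 0.2833]
tool_rot: [3.141, -0.001, 0.48]
force: [-0.6, -1.0, 0.6]
grip_width: -0.0
finger_force: 0.0
```

```bash
python3 -c "
from h import *
st();a=save('scene','s2.png');b=save('top','t2.png')
o=np.hstack([cv2.resize(a[160:340,180:360],(400,400),interpolation=2),cv2.resize(b[140:320,225:405],(400,400),interpolation=2)])
cv2.imwrite('pics/c2.png',o[:,:,::-1]);go(.06,.19,.29,yaw=J[2]+np.pi/2)"
```

```text
t 8.0 pos [0.5109 0.0521 0.2833] jig [-0.0527  0.0039] rot [ 3.141e+00 -1.000e-03  4.800e-01] F [-0.64 -0.98  0.59] w -1.5750022380237288e-05 q [ 0.17  0.32 -0.49  1.81  0.17  1.06 -1.47]
world [0.651 0.219 0.29 ] shift [ 0.2008 -0.0839 -0.007 ] turn [ 1.000e-04 -1.000e-04 -1.497e-01]
```

View pics/c2.png

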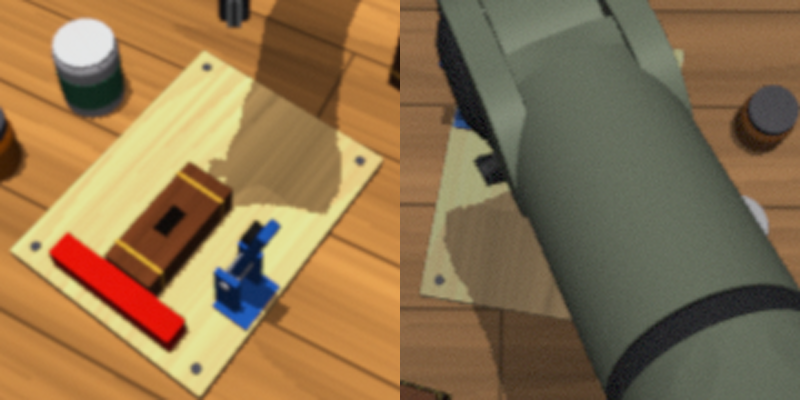

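The head is flush and square against the stop, and the hold-down is still open, with its tip at crop (272,228), about 1.83 rad. I move to its outer side.

move_arm([
  [[0,0.2,-0.084,-0.007,0,0,-0.15],[0,0.2,-0.084,-0.007,0,0,-0.15],[0,0.2,-0.084,-0.007,0,0,-0.15],[0,0.2,-0.084,-0.007,0,0,-0.15],[0,0.2,-0.084,-0.007,0,0,-0.15]],
])

```text
clock: 8.6
position: [0.6514, 0.2226, 0.2887]
tool_rot: [-3.14, -0.001, 1.229]
force: [-0.9, 0.6, -1.2]
grip_width: -0.0
finger_force: 0.0
```

```bash
python3 -c "
from h import *
st();go(.06,.19,.29,yaw=J[2]+np.pi/2);go(.06,.19,.175,yaw=J[2]+np.pi/2)"
```

```text
t 8.6 pos [0.6514 0.2226 0.2887] jig [0.0601 0.1938] rot [-3.140e+00 -1.000e-03  1.229e+00] F [-0.86  0.58 -1.19] w -3.04423304497962e-05 q [-0.05  0.64 -0.62  1.32  0.37  1.29 -1.02]
world [0.651 0.219 0.29 ] shift [-0.0037  0.0006 -0.0013] turn [-0.0002 -0.0003 -0.03  ]
world [0.651 0.219 0.175] shift [-0.0039  0.0008  0.1137] turn [-0.0002 -0.0003 -0.03  ]
```

move_arm([
  [[0,-0.002,0.001,0,0,0,-0.03],[0,-0.002,0.001,0.03,0,0,-0.03],[0,-0.002,0.001,0.07,0,0,-0.03],[0,-0.002,0.001,0.114,0,0,-0.03],[0,-0.002,0.001,0.114,0,0,-0.03]],
])

```text
clock: 9.1
position: [0.6482, 0.2147, 0.1703]
tool_rot: [-3.135, 0.004, 1.41]
force: [-0.6, -0.6, 0.6]
grip_width: -0.0
finger_force: 0.0
```

```bash
python3 -c "
from h import *
st();go(.06,.13,.175,yaw=J[2]+np.pi/2)"
```

```text
t 9.1 pos [0.6482 0.2147 0.1703] jig [0.0581 0.1856] rot [-3.135  0.004  1.41 ] F [-0.63 -0.63  0.57] w -3.5438383201479265e-05 q [-0.03  0.75 -0.63  1.46  0.46  1.1  -0.91]
world [0.642 0.16  0.175] shift [-0.0556  0.0023 -0.0044] turn [-0.0011  0.0007 -0.0012]
```

move_arm([
  [[0,-0.02,0.002,-0.004,0,0,0],[0,-0.035,0.002,-0.004,0,0,0],[0,-0.047,0.002,-0.004,0,0,0],[0,-0.059,0.002,-0.004,0,0,0],[0,-0.071,0.002,-0.004,0,0,0]],
])

```text
clock: 9.6
position: [0.6414, 0.145, 0.1804]
tool_rot: [3.141, -0.0, 1.413]
force: [0.7, 1.3, -0.1]
grip_width: 0.0002
finger_force: 0.3
```

move_arm([
  [[0,-0.012,0,0,0,0,0],[0,-0.024,0,0,0,0,0],[0,-0.036,0,0,0,0,0],[0,-0.048,0,0,0,0,0],[0,-0.056,0,0,0,0,0]],
])

```text
clock: 10.1
position: [0.6324, 0.0889, 0.1797]
tool_rot: [-3.141, 0.0, 1.412]
force: [0.0, 0.0, 0.0]
grip_width: -0.0002
finger_force: 0.0
```

move_arm([
  [[0,-0.008,0,0,0,0,0],[0,-0.016,0,0,0,0,0],[0,-0.024,0,0,0,0,0],[0,-0.03,0,0,0,0,0],[0,-0.03,0,0,0,0,0]],
])

```text
clock: 10.6
position: [0.6278, 0.0597, 0.1797]
tool_rot: [-3.142, 0.0, 1.412]
force: [0.7, 0.4, -0.1]
grip_width: -0.0001
finger_force: 0.0
```

```bash
python3 -c "
from h import *
st();a=save('scene','s3.png')
cv2.imwrite('pics/c3.png',cv2.resize(a[160:340,180:360],(500,500),interpolation=2)[:,:,::-1])"
```

```text
t 10.6 pos [0.6278 0.0597 0.1797] jig [0.0617 0.0293] rot [-3.142  0.     1.412] F [ 0.75  0.43 -0.11] w -7.807440760719284e-05 q [ 0.23  0.66 -0.65  1.61  0.44  1.03 -0.71]
```

View pics/c3.png

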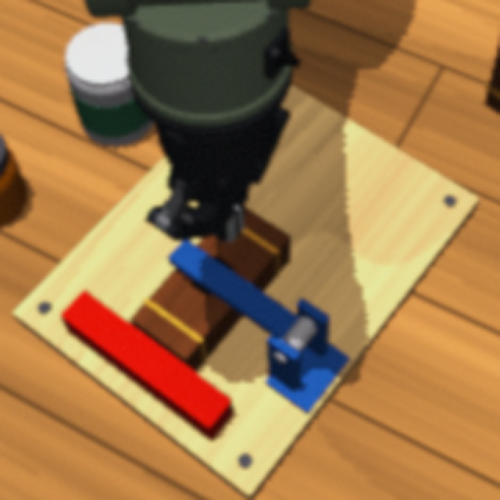

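The hold-down has dropped across the wood, with its tip at crop (183,253). I raise the gripper and check the angle.

move_arm([
  [[0,0,0,-0.05,0,0,0],[0,0,0,-0.1,0,0,0],[0,-0.1,0,-0.12,0,0,0],[0,-0.1,0,-0.12,0,0,0],[0,-0.1,0,-0.12,0,0,0]],
])

```text
clock: 11.15
position: [0.6121, -0.0447, 0.3009]
tool_rot: [3.14, 0.003, 1.406]
force: [-0.1, -0.1, -1.3]
grip_width: -0.0001
finger_force: 0.0
```

```bash
python3 -c "
from h import *
st();a=save('scene','s4.png')
c=cv2.resize(a[160:340,180:360],(720,720),interpolation=2)[200:520,100:620,::-1].copy()
for ang,col in((0,(0,255,0)),(.12,(0,255,255))):
  for r in (.126,.06):
    q=[(proj('scene',pose(J,[.06+w,.095-r*np.cos(ang)+.006*np.sin(ang),.078+r*np.sin(ang)+.006*np.cos(ang)])[0])-[180,160])*4-[100,200] for w in(-.012,.012)]
    for p in q: cv2.circle(c,tuple(int(round(k)) for k in p),3,col,-1)
cv2.imwrite('pics/c4.png',c)"
```

```text
t 11.15 pos [ 0.6121 -0.0447  0.3009] jig [ 0.062  -0.0763] rot [3.140e+00 3.000e-03 1.406e+00] F [-0.14 -0.1  -1.27] w -5.505525983118438e-05 q [ 0.43  0.51 -0.68  1.52  0.34  1.23 -0.47]
```

View pics/c4.png

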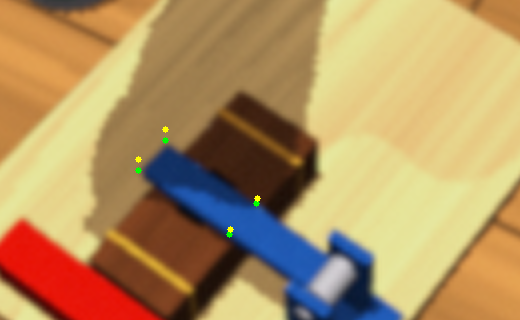

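The arm matches the level (green) projection, with its pad on the wood. The head is still home against the stop and the gripper is clear, so I hand in.

```bash
python3 -c "
from h import *
print(bot.job_done())"
```

```text
the job is handed in; nothing more can be done
None
```

I handed the job in at about 11 s with the mallet head lying flat and square against the stop, the hold-down level with its pad on the wood, and the bottle, tin and jar not touched; no verdict came back.

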